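# Set a bench work-light stand to its length mark and lock the cam lever

### The arm

A 7-joint arm with a two-finger parallel gripper is mounted at the origin on the work surface. World frame = base frame: x ahead of the robot, y to its left, z up, the work surface at z = 0. Lengths are in mm, angles in rad, forces in N, time in s.
With the tool pointing down it reaches from about 400 to 850 mm from the base axis. Payload 6.9 kg.
Tool frame: the origin (TCP) lies on the centre line of the jaws, within the pads' length; the fingertips stand robot.tip_extent ahead of it and the grasp point (between the pads) lies 2 mm behind it (robot.tip_extent is the distance from the TCP to the fingertips, in mm); z points along the fingers, y is the line along which they close (so a half turn about z gives the same grasp; the last joint's range is limited). The gripper opens to 85 mm and grips with 20 to 120 N. Pads are 22 mm wide; open, the fingers measure 114 mm over their backs; the gripper's body (76 mm by 85 mm) begins 54 mm behind the grasp point. The pads swing forward as they close: fully open they stand 13 mm farther back than shut.
Start: joints at [1.266, 0.507, -0.238, 1.5, 0.126, 1.149, -0.155], TCP at [248.986, -573.251, 217.975] pointing down, gripper open.
Joint ranges: [-3.08, 3.08], [-0.24, 2.05], [-1.43, 1.35], [0, 2.5], [-1.52, 4.66], [0.17, 1.96], [-2.89, 2.89]. Speed limits (rad/s): [2.39, 2.39, 3.14, 3.14, 3.14, 3.14, 3.14].

### API

Orientations are given as a rotation vector (axis times angle).
In Python, from station import status, viewer, workorder, robot gives the robot as it stands.
- The arm moves only by the tool step_arm, never from a script. Its argument "motion" is a list of rows, each a list of 7 numbers: the shift along the world's x, y, z in cm, then the turn, a rotation vector about the world's x, y, z in rad, then the opening, from 0 (shut) to 1 (fully open). In form: [[dx, dy, dz, ax, ay, az, hand], ...]. A call has 1 to 10 rows; each row shifts and turns the commanded pose from where the row before left it; what a row does not reach is not made up. A row lasts 1/10 s, in which the tool goes at most 50 mm and 8.59 degrees, less where a joint would pass 70% of its speed; a pose out of reach is approached as far as the arm can. A call with a gripper value outside its range is refused whole. The fingers move at their own pace and stop on an object; the grip force is fixed at half the most. Time passes only in rows, so rows that do not move let the fingers close. It gives the time, the measured TCP pose, the force, the opening and the grip force at its end, in the units of the state.
- status.get_state(): the state, without advancing time (a new reading comes with each control period).
- viewer.read_camera(name): name is "scene" or "top" or "wrist"; returns a dict with "img" (480x640x3 uint8, blue, green, red), "range_z" (480x640 float32, mm along the optical axis (not along the pixel's ray), 0 where there is no reading), "fx", "fy", "cx", "cy" (pixels), "cam_to_world" (4x4, takes a point from camera to world coordinates); the wrist camera has in their place "T_tool_cam" (4x4, takes a point from camera to tool coordinates, whose origin is the TCP and whose axes are the flange's). Camera axes: x right, y up, looking along -z (the intrinsics and any distortion apply to the point x, -y, -z); pixel columns grow to the right and rows downward; lengths in mm; the calibration is good to about 2 mm. A picture is of the moment at which its call begins: read the wrist's pose just before it.
- workorder.sign_off(): hands the job in; it is judged then, once.
The state is a dict: "t": time; "q": joint angles; "qd": joint speeds; "joint_efforts": joint torques, N m; "eef_pos": TCP position; "ee_rot": TCP orientation; "force": force on the tool from outside, world axes, zero at the start; "moment": the same for the moment, N m; "grip_width": finger opening in mm; "gripper_force": force on a finger pad.
Only numpy, scipy, OpenCV 4.12 (cv2) and the standard library are available. Lean on these libraries where they do the work, as an engineer would, in place of code of your own. Each camera call takes 0.05 s, during which the arm holds its last target. There are 200 camera calls.

### The job

The inner tube of the bench work-light stand has sprung up too far. Take hold of the tube, press it down until the lower edge of its dark length mark is level with the top of the cam ring, and, holding it there without letting go, swing the cam lever clockwise right up to its stop with the same hand. Finish still gripping the tube at the mark with the lever closed, so that the lamp can be fitted; leave the other things on the bench where they are.

Things in the scene. Friction and masses are not known exactly. Their poses are not given: they have to be found in the camera images.
- stand: the work-light stand: round cast base 144 mm across, 29 mm outer tube, 41 mm split collar, fixed on the bench. Origin: centre of the base's underside on the bench top; z is the vertical tube axis; its own -x axis is where the lever points when closed
- ring_top (a point): centre of the top face of the flat steel cam ring (45 mm across) that turns on the collar and carries the lever: on the tube axis, 160 mm above the bench. Only the lever and the inner tube stand higher than this
- column (a joint): height in m of the inner tube over its set length: 0 when the mark's lower edge is level with the ring's top, positive too high; starts 0.036 to 0.060, travel -0.03 to 0.07. A spring pushes the tube up, drag about 3 N: pressing it down to the mark and holding it takes up to 11 N; let go, it rises about 30 mm again, even with the lever closed
- mark (a point): lower edge of the length mark, on the tube axis: a dark band 4 mm tall round the bare aluminium inner tube. The tube is 22 mm in diameter, turns freely about its axis, and runs up 48 mm above this edge
- tube_top (a point): centre of the inner tube's top face, 48 mm above the mark's lower edge; a brass lamp stud 10 mm thick stands 12 mm higher on it
- cam (a joint): angle in rad of the cam lever: 0 closed against its stop lug, positive open, up to 1.4; starts 0.75 to 1.15. It closes clockwise seen from above: from the tube axis it points along the stand's -x axis turned anticlockwise by this angle. It stays where it is left; about 0.15 N m turns it
- lever_tip (a point): top of the lever's outer end, 77 mm from the tube axis, 24 mm above the ring's top. The outer part, from 44 to 85 mm off the axis, is a black grip 11 mm wide (its end 16 mm), its underside 4 to 7 mm above the ring's top
- lamp: loose work-light head, black box 50 x 150 mm, 122 mm high with its bail, standing beside the stand; origin under its centre. Leave alone
- jar: glass jar with a steel cap, 68 mm across, 85 mm high, by the stand; origin under its centre. Leave alone
- screwdriver: screwdriver lying by the stand, about 200 mm long. Leave alone
- wrench: wrench lying on the bench. Leave alone
- tape_measure: grey tape measure 70 x 36 x 62 mm. Leave alone
- tin: open steel tin 84 mm across, 100 mm high. Leave alone
- offcut: wood offcut 140 x 60 x 35 mm. Leave alone
- blade (a point): middle of the top edge of the lever's steel blade, 24 mm above the ring's top. The blade runs radially from 18 to 44 mm off the tube axis, is 9 mm thick and rises from the ring. The side of a finger that grips the tube just above the ring, anticlockwise of the blade, meets it when the hand turns clockwise about the tube axis and swings the lever shut
- tube: the sliding inner tube itself; its origin is the point mark, its z axis up
Not all that is in view belongs to the job. What is shaped like the stand but pink or turquoise is not meant.

How it is judged (in metres and radians):
On the way, in this order (a step that is already met when the one before it is completed fails the run):
1. the tube is gripped and held at its mark (within 4 mm) with the lever still open (value of joint column between -0.004 and 0.004 m and contact force between the fingers and tube above 3 N and value of joint cam above 0.45 rad), for 0.2 s.
2. the lever is closed (within 0.08 rad of its stop) with the tube still gripped at the mark (value of joint cam below 0.08 rad and value of joint column between -0.004 and 0.004 m and contact force between the fingers and tube above 3 N), for 0.2 s.
At the end, for the whole second after the job is handed in: The fingers still grip the tube (more than 3 N), which is at rest with the lower edge of its mark within 4 mm of the cam ring's top, and the lever is within 0.08 rad of its closed stop (all of step 2 and velocity of joint column between -0.01 and 0.01 m/s); the arm keeps its last pose, push and grip.
It fails at once if the lever is swung more than halfway closed while the tube is not held (value of joint cam below 0.4 rad and contact force between the fingers and tube below 0.5 N).
It fails at once if the tube is more than 6 mm off its mark while the lever is being closed (value of joint cam below 0.4 rad and (value of joint column above 0.006 m or value of joint column below -0.006 m)).
It fails at once if a bystander is moved more than 30 mm (distance of any of lamp, jar, screwdriver, wrench, tape_measure, tin, offcut from where it was at the start of the episode above 0.03 m).
It also fails if it takes over 40 s, if anything falls off the work surface, if the arm or the gripper's body presses on something with over 40 N, if the wrist force passes 120 N, or if a joint passes its speed limit or range.

## Working session

There is one attempt and no reset: what is moved stays moved. The work goes in short steps, Python scripts to look and compute and a tool call to move; the robot and the scene stay as the last step left them, time stands still between calls to the robot, and variables do not carry over. Pictures are saved under pics/ and viewed, at most 10 in all, crops included, and the job is handed in when it is done.

Besides the shell and the picture viewer there is one more tool, called after "Emit:" by a JSON object that holds its "api" and its "payload", one argument or row to a line. step_arm: Moves the arm, as the interface text tells. Its arguments: {"type":"object","properties":{"motion":{"type":"array","items":{"type":"array","items":{"type":"number"}}}},"required":["motion"]}

```bash
mkdir -p pics; ls
cat > h.py <<'E'
import numpy as np, cv2
from station import status, viewer, workorder, robot
from scipy.spatial.transform import Rotation as R
def cam(n):
    s=status.get_state(); c=viewer.read_camera(n)
    if n=='wrist':
        T=np.eye(4); T[:3,:3]=R.from_rotvec(s['ee_rot']).as_matrix(); T[:3,3]=s['eef_pos']
        c['cam_to_world']=T@np.array(c['T_tool_cam'])
    return c
def pts(c):
    d=c['range_z']; v,u=np.mgrid[:480,:640]
    P=np.stack([(u-c['cx'])/c['fx']*d,-(v-c['cy'])/c['fy']*d,-d,np.ones_like(d)],-1)
    P=(P@np.array(c['cam_to_world']).T)[...,:3]; P[d<=0]=np.nan; return P
def ray(c,u,v):
    T=np.array(c['cam_to_world']); r=T[:3,:3]@np.array([(u-c['cx'])/c['fx'],-(v-c['cy'])/c['fy'],-1]); return T[:3,3],r
def onz(c,u,v,z):
    o,r=ray(c,u,v); return o+r*(z-o[2])/r[2]
def proj(c,p):
    q=np.linalg.inv(c['cam_to_world'])@np.append(p,1); return c['cx']+c['fx']*q[0]/-q[2], c['cy']-c['fy']*q[1]/-q[2]
E
python3 - <<'E'
from h import *
s=status.get_state(); print({k:np.round(v,3) for k,v in s.items()}, robot.tip_extent)
ims=[]
for n in ['scene','top']:
    c=cam(n); print(n,[k for k in c],c['fx'],np.round(c['cam_to_world'],2).tolist()); cv2.imwrite(f'pics/{n}0.png',c['img'])
E
```

```text
pics
{'t': np.float64(0.0), 'q': array([ 1.267,  0.508, -0.237,  1.501,  0.126,  1.149, -0.155]), 'qd': array([-0.001,  0.001,  0.001, -0.001,  0.001, -0.001, -0.001]), 'joint_efforts': array([-1.0000e-03, -6.2061e+01, -2.1870e+00, -2.4966e+01,  1.3000e-02,
        1.2000e-02,  0.0000e+00]), 'eef_pos': array([ 248.707, -572.8  ,  217.125]), 'ee_rot': array([-3.074e+00, -6.390e-01,  1.000e-03]), 'force': array([-0.181, -0.721, -0.014]), 'moment': array([-0.012,  0.012, -0.014]), 'gripper_force': np.float64(0.0), 'grip_width': np.float64(85.522)} 17.0
scene ['img', 'range_z', 'fx', 'fy', 'cx', 'cy', 'cam_to_world'] 441.5762171613992 [[0.21, -0.77, 0.6, 1348.58], [0.98, 0.16, -0.14, -174.98], [0.01, 0.61, 0.79, 1208.51], [0.0, 0.0, 0.0, 1.0]]
top ['img', 'range_z', 'fx', 'fy', 'cx', 'cy', 'cam_to_world'] 490.8494198834884 [[0.02, 0.99, -0.14, 366.49], [-1.0, 0.02, -0.0, 20.03], [0.0, 0.14, 0.99, 1397.54], [0.0, 0.0, 0.0, 1.0]]
```

View pics/scene0.png

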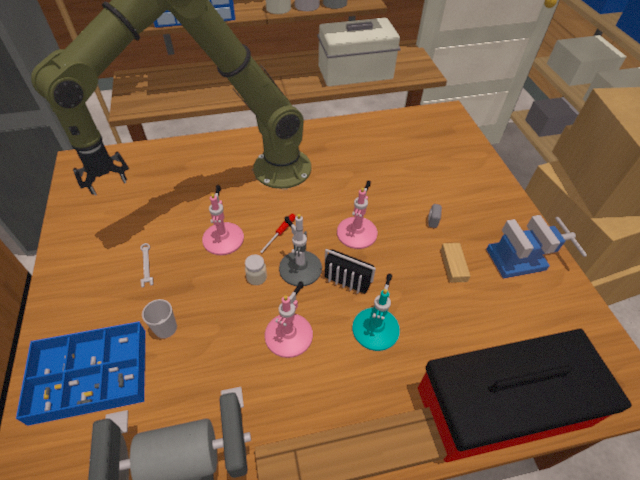

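View pics/top0.png

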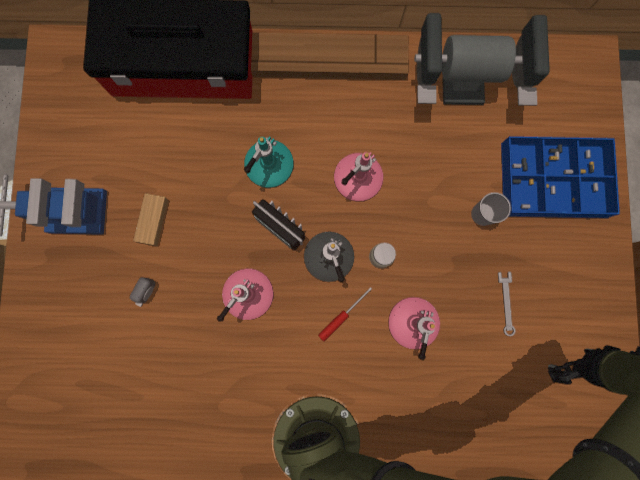

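The scene view shows the grey stand at about (300,265). Its tube top is at about (299,218), the jar is to its left, the lamp to its right, and the screwdriver behind. In the top view the tube is at about (333,248), and the black lever points down-right to about (341,278).

Run:
```python
from h import *
ims=[]
for n,(u0,u1,v0,v1) in {'top':(280,400,210,300),'scene':(250,350,195,285)}.items():
    c=cam(n); P=pts(c)
    crop=c['img'][v0:v1,u0:u1]; ims.append(cv2.resize(crop,(400,int(400*(v1-v0)/(u1-u0))),interpolation=cv2.INTER_CUBIC))
    Q=P[v0:v1,u0:u1].reshape(-1,3); C=crop.reshape(-1,3).astype(int)
    m=np.isfinite(Q[:,2])&(Q[:,2]>165); m&=(abs(Q[:,1])<150)
    for q,k in sorted(zip(Q[m].round().tolist(),C[m].tolist()),key=lambda a:-a[0][2])[:45]: print(n,q,k)
h=max(i.shape[0] for i in ims); ims=[cv2.copyMakeBorder(i,0,h-i.shape[0],0,0,cv2.BORDER_CONSTANT) for i in ims]
cv2.imwrite('pics/c1.png',np.hstack(ims))
```

```text
top [508.0, -21.0, 269.0] [114, 150, 180]
top [503.0, -24.0, 269.0] [78, 147, 191]
top [506.0, -24.0, 268.0] [72, 146, 189]
top [508.0, -26.0, 267.0] [72, 140, 181]
top [506.0, -26.0, 266.0] [69, 140, 183]
top [506.0, -28.0, 266.0] [70, 129, 169]
top [504.0, -21.0, 266.0] [84, 143, 177]
top [502.0, -26.0, 266.0] [68, 121, 157]
top [509.0, -24.0, 265.0] [81, 145, 186]
top [506.0, -21.0, 265.0] [89, 152, 191]
top [504.0, -28.0, 265.0] [73, 121, 152]
top [502.0, -24.0, 265.0] [72, 123, 157]
top [502.0, -22.0, 264.0] [107, 123, 142]
top [514.0, -28.0, 261.0] [124, 124, 135]
top [504.0, -26.0, 261.0] [70, 137, 179]
top [507.0, -15.0, 258.0] [156, 158, 171]
top [500.0, -24.0, 258.0] [111, 117, 133]
top [510.0, -33.0, 257.0] [134, 134, 143]
top [505.0, -33.0, 257.0] [159, 160, 172]
top [502.0, -15.0, 257.0] [119, 122, 132]
top [502.0, -19.0, 257.0] [173, 174, 186]
top [500.0, -29.0, 257.0] [157, 160, 171]
top [512.0, -26.0, 256.0] [138, 152, 173]
top [510.0, -29.0, 256.0] [89, 125, 154]
top [502.0, -17.0, 256.0] [167, 167, 183]
top [512.0, -17.0, 255.0] [150, 153, 168]
top [512.0, -31.0, 25
[... 2038 characters left out ...]
ne [511.0, -28.0, 254.0] [164, 163, 176]
scene [513.0, -17.0, 254.0] [107, 123, 150]
scene [504.0, -15.0, 253.0] [156, 159, 182]
scene [507.0, -27.0, 253.0] [158, 162, 175]
scene [509.0, -34.0, 253.0] [130, 130, 140]
scene [508.0, -19.0, 252.0] [176, 174, 186]
scene [511.0, -22.0, 252.0] [160, 158, 169]
scene [511.0, -19.0, 252.0] [143, 142, 153]
scene [514.0, -26.0, 252.0] [130, 129, 139]
scene [499.0, -32.0, 251.0] [174, 174, 187]
scene [504.0, -33.0, 251.0] [167, 165, 177]
scene [503.0, -30.0, 251.0] [172, 171, 185]
scene [507.0, -16.0, 251.0] [136, 142, 167]
scene [507.0, -31.0, 251.0] [152, 150, 163]
scene [511.0, -31.0, 251.0] [120, 119, 129]
scene [513.0, -23.0, 250.0] [130, 126, 138]
```

View pics/c1.png

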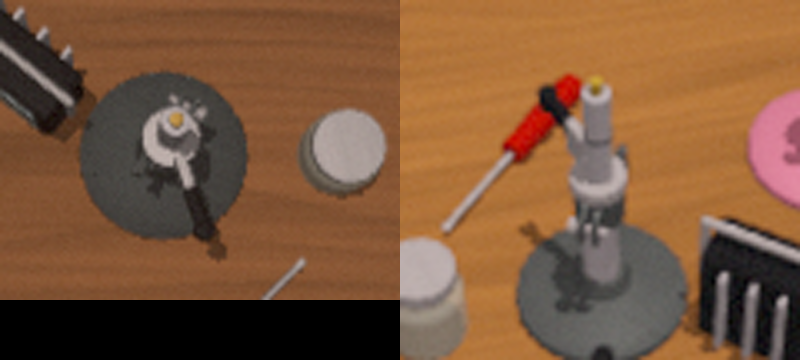

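Emit:
{"api": "step_arm", "payload": {
  "motion": [
    [0,1,4,0,0,0,1],
    [0,2,4,0,0,0,1],
    [1,3.5,3,0,0,0,1],
    [1,4,2,0,0,0,1],
    [2,4,0,0,0,0,1],
    [2,4,0,0,0,0,1],
    [2,4,0,0,0,0,1],
    [2,4,0,0,0,0,1],
    [2,4,0,0,0,0,1],
    [2,4,0,0,0,0,1]
  ]
}}

```text
t: 1.2
eef_pos: [389.3, -226.5, 348.1]
ee_rot: [3.076, 0.639, 0.0]
force: [0.6, 0.0, 0.1]
grip_width: 85.3
gripper_force: 0.0
```

Run:
```python
from h import *
s=status.get_state(); print(s['t'],s['q'].round(2) if hasattr(s['q'],'round') else s['q'],s['eef_pos'],s['ee_rot'])
c=cam('top')
t=onz(c,341.5,278.4,184); print(t, np.degrees(np.arctan2(t[1]+24,t[0]-505)), np.hypot(t[1]+24,t[0]-505))
```

```text
1.2 [ 0.83  0.15 -0.43  1.68  0.06  1.32 -0.77] [ 389.34102984 -226.45169377  348.09540735] [3.07556341e+00 6.38811433e-01 1.60821557e-04]
[433.63231386 -51.32861927 184.        ] -159.04680404903107 76.42120161492274
```

Emit:
{"api": "step_arm", "payload": {
  "motion": [
    [1.5,3,0,0,0,0.145,1],
    [1.5,3,0,0,0,0.145,1],
    [1.5,3,0,0,0,0.145,1],
    [1.5,3,0,0,0,0.145,1],
    [1.5,3,0,0,0,0.145,1],
    [1.5,2,0,0,0,0.145,1],
    [0,0,0,0,0,0.145,1],
    [0,0,0,0,0,0.145,1],
    [0,0,0,0,0,0.145,1],
    [0,0,0,0,0,0.145,1]
  ]
}}

```text
t: 2.25
eef_pos: [478.9, -58.4, 347.8]
ee_rot: [-1.871, -2.524, 0.0]
force: [0.5, -0.6, 0.1]
grip_width: 85.5
gripper_force: 0.0
```

Emit:
{"api": "step_arm", "payload": {
  "motion": [
    [0,0,0,0,0,0.145,1],
    [0,0,0,0,0,0.145,1],
    [0,0,0,0,0,0.145,1],
    [0,0,0,0,0,0.145,1],
    [0,0,0,0,0,0.145,1],
    [0,0,0,0,0,0.145,1],
    [0,0,0,0,0,0.145,1],
    [0,0,0,0,0,0,1],
    [0,0,0,0,0,0,1]
  ]
}}

```text
t: 3.15
eef_pos: [478.9, -58.6, 347.8]
ee_rot: [-0.425, -3.112, -0.0]
force: [-0.5, -0.2, -0.8]
grip_width: 85.3
gripper_force: 0.0
```

Run:
```python
from h import *
s=status.get_state(); print(s['t'],np.round(s['q'],2),s['eef_pos'],s['ee_rot'],R.from_rotvec(s['ee_rot']).as_matrix().round(3))
c=cam('wrist'); np.savez('w1',**{k:np.array(c[k]) for k in c}); cv2.imwrite('pics/w1.png',c['img'])
P=pts(c); np.save('P1',P)
print(np.round(c['cam_to_world'],2), c['fx'])
```

```text
3.15 [ 0.81  0.29 -1.01  1.61  0.25  1.38  1.07] [478.88331133 -58.57435008 347.8327064 ] [-4.24881765e-01 -3.11237250e+00 -1.19965711e-04] [[-0.963  0.268 -0.   ]
 [ 0.268  0.963  0.   ]
 [ 0.     0.    -1.   ]]
[[ 2.7000e-01 -9.3000e-01 -2.7000e-01  4.1209e+02]
 [ 9.6000e-01  2.6000e-01  7.0000e-02 -3.9730e+01]
 [ 0.0000e+00 -2.8000e-01  9.6000e-01  5.0364e+02]
 [ 0.0000e+00  0.0000e+00  0.0000e+00  1.0000e+00]] 345.34147694511046
```

View pics/w1.png

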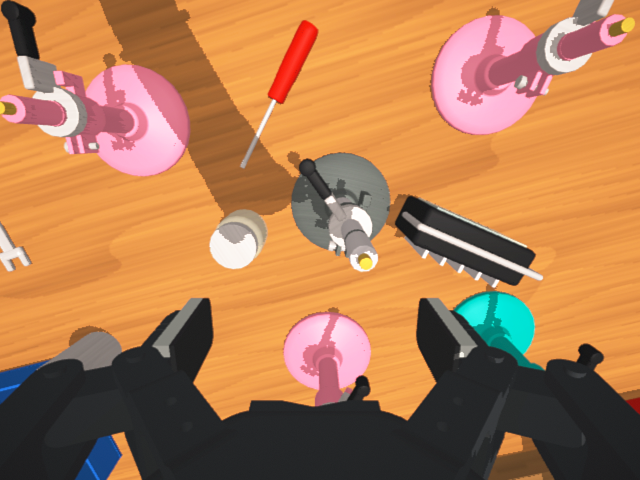

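The wrist view shows the stud at about (365,262), the tube top around it, the ring at about (350,222), and the lever pointing to (307,168). The lamp and jar stay clear of the fingers.

Run:
```python
from h import *
c=dict(np.load('w1.npz')); P=np.load('P1.npy'); img=c['img']
hsv=cv2.cvtColor(img,cv2.COLOR_BGR2HSV); 
m=(hsv[...,0]>20)&(hsv[...,0]<35)&(hsv[...,1]>120); m[:250]=0;m[278:]=0;m[:,:345]=0;m[:,390:]=0
v,u=np.nonzero(m); print(len(u),u.mean(),v.mean(), np.nanmedian(P[m],0))
# stud top: intersect w/ scene/top depth
o1,r1=ray(c,u.mean(),v.mean())
t=cam('top'); h2=cv2.cvtColor(t['img'],cv2.COLOR_BGR2HSV); 
m2=(h2[...,1]>110)&(t['img'][...,2]>110); m2b=np.zeros_like(m2); m2b[238:256,325:342]=m2[238:256,325:342]
Pt=pts(t); m2b&=(Pt[...,2]>258); v2,u2=np.nonzero(m2b); print('top',len(u2),u2.mean(),v2.mean())
o2,r2=ray(t,u2.mean(),v2.mean())
A=np.stack([r1,-r2],1); k=np.linalg.lstsq(A,o2-o1,rcond=None)[0]; print(o1+k[0]*r1,o2+k[1]*r2)
Q=P[200:290,320:400].reshape(-1,3)
d=np.hypot(Q[:,0]-505,Q[:,1]+24)
for lo,hi in [(262,275),(249,258)]:
    k=(Q[:,2]>lo)&(Q[:,2]<hi)&(d<25); print(lo,k.sum(),(Q[k].min(0)+Q[k].max(0))/2,np.median(Q[k],0),np.percentile(Q[k,2],90))
k=(d>14)&(d<22)&(Q[:,2]>140)&(Q[:,2]<175); print('ring',np.percentile(Q[k,2],[10,50,90]))
# dark band along tube: brightness vs height along near line
g=cv2.cvtColor(img,cv2.COLOR_BGR2GRAY)
for z in range(195,258,3):
    a=[proj(c,np.array([505+np.cos(th)*11,-24+np.sin(th)*11,z])) for th in (np.arctan2(c['cam_to_world'][1,3]+24,c['cam_to_world'][0,3]-505)+np.array([-.5,-.25,0,.25,.5]))]
    print(z,[int(g[int(round(y)),int(round(x))]) for x,y in a],end=';')
```

```text
118 365.3474576271187 262.8898305084746 [503.27677553 -26.39005188 266.40440459]
top 0 nan nan
 ** On entry to DLASCL parameter number  4 had an illegal value
 ** On entry to DLASCL parameter number  4 had an illegal value
 ** On entry to DLASCL parameter number  4 had an illegal value
 ** On entry to DLASCL parameter number  4 had an illegal value
 ** On entry to DLASCL parameter number  5 had an illegal value
 ** On entry to DLASCL parameter number  4 had an illegal value<stdin>:10: RuntimeWarning: Mean of empty slice.
  ret = ret.dtype.type(ret / rcount)
<stdin>:11: RuntimeWarning: Mean of empty slice.
Traceback (most recent call last):
numpy.linalg.LinAlgError: SVD did not converge in Linear Least Squares
```

Emit:
{"api": "step_arm", "payload": {
  "motion": [
    [0.9,1.1,0,0,0,0,1],
    [0.9,1.1,0,0,0,0,1],
    [0.8,1.1,0,0,0,0,1],
    [0,0,0,0,0,0,1],
    [0,0,0,0,0,0,1]
  ]
}}

```text
t: 3.75
eef_pos: [504.8, -25.3, 347.9]
ee_rot: [-0.418, -3.113, 0.0]
force: [0.2, 0.5, -0.4]
grip_width: 85.7
gripper_force: 0.0
```

```bash
cat > m.py <<'E'
from h import *
def an(c,P):
    img=c['img']; hsv=cv2.cvtColor(img,cv2.COLOR_BGR2HSV)
    m=(hsv[...,0]>18)&(hsv[...,0]<35)&(hsv[...,1]>100)&(np.hypot(P[...,0]-505,P[...,1]+24)<14)&(P[...,2]>255)
    v,u=np.nonzero(m); 
    Q=P.reshape(-1,3); d=np.hypot(Q[:,0]-504.5,Q[:,1]+24.5)
    for lo,hi in [(262,275),(250,258)]:
        k=(Q[:,2]>lo)&(Q[:,2]<hi)&(d<20); print(lo,k.sum(),((Q[k].min(0)+Q[k].max(0))/2).round(1),np.median(Q[k],0).round(1))
    k=(d>14)&(d<22)&(Q[:,2]>140)&(Q[:,2]<175); print('ring',np.percentile(Q[k,2],[10,50,90]))
    g=cv2.cvtColor(img,cv2.COLOR_BGR2GRAY); th=np.arctan2(c['cam_to_world'][1,3]+24.5,c['cam_to_world'][0,3]-504.5)+np.array([-.4,0,.4])
    for z in range(196,258,2):
        a=[proj(c,np.array([504.5+np.cos(t)*11,-24.5+np.sin(t)*11,z])) for t in th]
        print(z,[int(g[int(round(y)),int(round(x))]) for x,y in a],end=';')
    print(); print(u.mean(),v.mean()); return ray(c,u.mean(),v.mean())
E
python3 - <<'E'
from m import *
s=status.get_state(); print(np.round(s['q'],2),s['eef_pos'])
c=cam('wrist'); cv2.imwrite('pics/w2.png',c['img']); c1=dict(np.load('w1.npz'))
o1,r1=an(c1,np.load('P1.npy')); o2,r2=an(c,pts(c))
k=np.linalg.lstsq(np.stack([r1,-r2],1),o2-o1,rcond=None)[0]; print(o1+k[0]*r1,o2+k[1]*r2)
E
```

```text
[ 0.7   0.34 -1.    1.56  0.29  1.4   0.98] [504.79954947 -25.27151467 347.87456682]
262 154 [503.7 -26.1 264.9] [503.1 -25.9 266.2]
250 435 [503.7 -25.9 254. ] [500.2 -26.6 254.2]
ring [158.80523338 159.84880421 160.773166  ]
196 [146, 148, 146];198 [146, 148, 140];200 [146, 146, 104];202 [146, 136, 80];204 [102, 86, 87];206 [102, 86, 87];208 [83, 109, 129];210 [85, 117, 143];212 [139, 145, 146];214 [139, 148, 145];216 [147, 148, 145];218 [145, 149, 147];220 [145, 149, 147];222 [145, 149, 146];224 [144, 149, 146];226 [145, 149, 146];228 [145, 148, 147];230 [144, 148, 147];232 [145, 148, 147];234 [145, 149, 148];236 [144, 149, 147];238 [145, 148, 147];240 [145, 149, 147];242 [144, 149, 147];244 [144, 149, 147];246 [145, 149, 147];248 [143, 148, 146];250 [144, 148, 161];252 [145, 155, 161];254 [160, 186, 182];256 [160, 184, 183];
364.7048192771084 261.51807228915663
262 156 [503.9 -25.8 264.9] [503.2 -25.7 266.1]
250 459 [503.6 -25.9 254. ] [500.9 -24.8 254.1]
ring [158.79763827 159.72309538 160.76826123]
196 [142, 146, 146];198 [144, 145, 124];200 [144, 145, 124];202 [139, 115, 85];204 [139, 115, 85];206 [139, 115, 85];208 [94, 87, 125];210 [94, 87, 125];212 [95, 139, 144];214 [95, 139, 144];216 [117, 146, 148];218 [117, 146, 148];220 [139, 145, 148];222 [139, 145, 148];224 [143, 144, 148];226 [143, 144, 148];228 [143, 144, 147];230 [143, 144, 147];232 [142, 144, 148];234 [142, 144, 148];236 [142, 144, 147];238 [142, 144, 147];240 [143, 144, 148];242 [143, 144, 148];244 [142, 143, 147];246 [143, 143, 147];248 [143, 142, 147];250 [143, 143, 150];252 [143, 143, 150];254 [142, 149, 178];256 [146, 149, 183];
312.2098765432099 240.679012345679
[504.02962624 -26.21163194 261.07524483] [503.99308846 -26.18299727 261.06299087]
```

Emit:
{"api": "step_arm", "payload": {
  "motion": [
    [-0.1,-0.1,-3,0,0,0,1],
    [0,0,-3.5,0,0,0,1],
    [0,0,-3,0,0,0,1],
    [0,0,-1.9,0,0,0,1],
    [0,0,-0.5,0,0,0,1],
    [0,0,0,0,0,0,1],
    [0,0,0,0,0,0,0],
    [0,0,0,0,0,0,0],
    [0,0,0,0,0,0,0],
    [0,0,0,0,0,0,0]
  ]
}}

```text
t: 4.8
eef_pos: [504.2, -26.3, 229.5]
ee_rot: [0.418, 3.113, -0.0]
force: [0.2, 0.5, 1.0]
grip_width: 28.3
gripper_force: 0.0
```

Emit:
{"api": "step_arm", "payload": {
  "motion": [
    [0,0,0,0,0,0,0],
    [0,0,0,0,0,0,0],
    [0,0,0,0,0,0,0],
    [0,0,0,0,0,0,0]
  ]
}}

```text
t: 5.2
eef_pos: [504.1, -26.5, 229.1]
ee_rot: [0.418, 3.113, -0.001]
force: [-1.1, -1.9, 3.6]
grip_width: 19.2
gripper_force: 58.5
```

```bash
cat > t.py <<'E'
from h import *
import sys
s=status.get_state(); print(s['t'],np.round(s['q'],2),np.round(s['eef_pos'],1),np.round(s['ee_rot'],3),np.round(s['force'],1),np.round(s['moment'],2),s['grip_width'],s['gripper_force'],robot.tip_extent)
w=cam('wrist'); P=pts(w); Q=P.reshape(-1,3); d=np.hypot(Q[:,0]-504,Q[:,1]+26); C=w['img'].reshape(-1,3).astype(int)
m=np.isfinite(d)&(d<9)&(Q[:,2]>195)&(Q[:,2]<280); print('z hist',np.histogram(Q[m,2],np.arange(196,280,2)))
st=m&(C[:,2]-C[:,0]>50); print('stud',np.percentile(Q[st,2],[5,50,90,98]) if st.any() else None)
sc=cam('scene'); Q=pts(sc).reshape(-1,3)
i=np.hstack([w['img'][100:400,170:470],cv2.resize(sc['img'][190:290,250:350],(300,300),interpolation=cv2.INTER_CUBIC)])
cv2.imwrite(f'pics/{sys.argv[1]}.png',i)
E
python3 t.py g1
```

```text
5.2 [ 0.66  0.42 -0.96  1.79  0.38  1.13  0.88] [504.1 -26.5 229.1] [ 4.180e-01  3.113e+00 -1.000e-03] [-1.1 -1.9  3.6] [-0.47  0.15  0.01] 19.24295760927449 58.53024780750275 17.0
z hist (array([  0,   0,   0,   0,   0,   0,   0,   0,   0,   0,   0,   0,   0,
         0,   0,   0,   0,   0,   0,   0,   0,   0,   0,   0,   0,   0,
         0,   0, 450, 269,  55,  52,  52,  67, 343, 120,   0,   0,   0,
         0,   0]), array([196, 198, 200, 202, 204, 206, 208, 210, 212, 214, 216, 218, 220,
       222, 224, 226, 228, 230, 232, 234, 236, 238, 240, 242, 244, 246,
       248, 250, 252, 254, 256, 258, 260, 262, 264, 266, 268, 270, 272,
       274, 276, 278]))
stud [256.11111986 265.19684272 266.18415271 266.79477977]
```

View pics/g1.png

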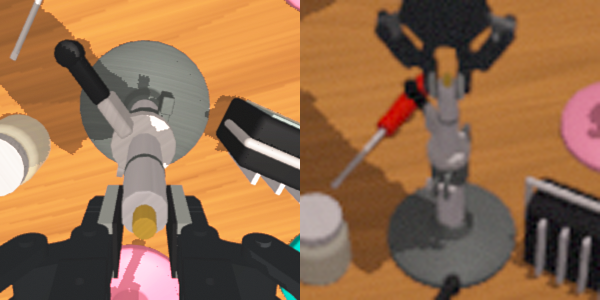

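The wrist crop shows the pads gripping the tube with the dark mark just below them, and the lever up-left with clear space beside it. The tube top is still at 254, so I press down 46 mm.

Emit:
{"api": "step_arm", "payload": {
  "motion": [
    [0,0,-1,0,0,0,0],
    [0,0,-1,0,0,0,0],
    [0,0,-1,0,0,0,0],
    [0,0,-0.8,0,0,0,0],
    [0,0,-0.5,0,0,0,0],
    [0,0,-0.3,0,0,0,0],
    [0,0,0,0,0,0,0],
    [0,0,0,0,0,0,0]
  ]
}}

```text
t: 6.1
eef_pos: [504.1, -26.5, 183.0]
ee_rot: [0.418, 3.113, -0.001]
force: [-1.3, -2.9, 4.2]
grip_width: 19.3
gripper_force: 58.8
```

```bash
sed -i 's/print(.z hist.*/k=m\&(Q[:,2]<212+0); print("top", np.percentile(Q[k,2],[10,50,90]) if k.any() else None, k.sum()); k=(np.hypot(Q[:,0]-504,Q[:,1]+26)>14)\&(d<22)\&(abs(Q[:,2]-160)<5); print("ring",np.percentile(Q[k,2],[10,50,90]) if k.any() else None)/' t.py; python3 t.py p1
```

```text
6.1 [ 0.63  0.47 -0.93  1.86  0.44  1.03  0.83] [504.1 -26.5 183. ] [ 4.180e-01  3.113e+00 -1.000e-03] [-1.3 -2.9  4.2] [-0.61  0.12  0.01] 19.293936394437715 58.81851375102997 17.0
top [207.01105137 207.8241644  208.95900966] 773
ring [159.03780703 159.78847801 160.60506943]
stud [210.34107935 219.1760147  220.23241407 220.84813439]
```

View pics/p1.png

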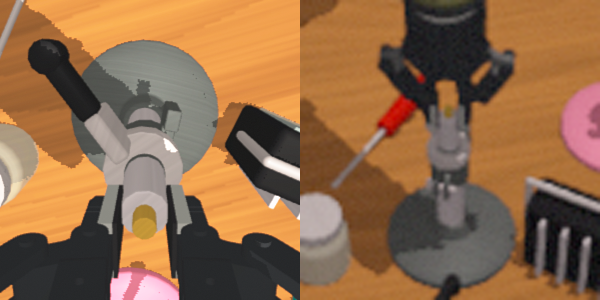

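The mark is level with the ring: tube top at 207.8, ring at 159.8, so column is about 0. Now I turn clockwise.

Emit:
{"api": "step_arm", "payload": {
  "motion": [
    [0,0,0,0,0,0,0],
    [0,0,0,0,0,-0.08,0],
    [0,0,0,0,0,-0.1,0],
    [0,0,0,0,0,-0.1,0],
    [0,0,0,0,0,-0.1,0],
    [0,0,0,0,0,-0.1,0],
    [0,0,0,0,0,-0.1,0],
    [0,0,0,0,0,-0.1,0],
    [0,0,0,0,0,-0.1,0],
    [0,0,0,0,0,0,0]
  ]
}}

```text
t: 7.2
eef_pos: [503.8, -26.9, 183.1]
ee_rot: [1.576, 2.718, -0.002]
force: [-2.5, -4.0, 7.0]
grip_width: 19.2
gripper_force: 58.8
```

```bash
python3 t.py r1
```

```text
7.2 [ 0.5   0.42 -0.71  1.86  0.32  0.98  0.17] [503.8 -26.9 183.1] [ 1.576e+00  2.718e+00 -2.000e-03] [-2.5 -4.   7. ] [-0.89  0.39  0.02] 19.170883093161773 58.777472376823425 17.0
top [207.04650803 207.80304642 208.96833989] 791
ring [158.8936129  159.79237293 160.60680943]
stud [209.75885954 219.18212454 220.33457197 220.90115065]
```

View pics/r1.png

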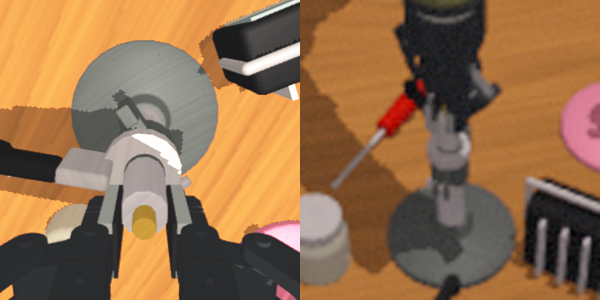

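The wrist crop shows the lever pointing left at about (30,158), with the left finger close behind the blade. I'll measure the lever angle from depth.

```bash
cat > lev.py <<'E'
from h import *
s=status.get_state(); y=R.from_rotvec(s['ee_rot']).as_matrix()[:,1]; print('closing',np.degrees(np.arctan2(y[1],y[0]))%180, 'q7',s['q'][6],s['moment'])
for n in ['wrist','scene']:
    c=cam(n); Q=pts(c).reshape(-1,3); C=c['img'].reshape(-1,3).astype(int); r=np.hypot(Q[:,0]-504,Q[:,1]+26)
    m=(r>46)&(r<86)&(Q[:,2]>168)&(Q[:,2]<187)&(C.max(1)<90); a=np.degrees(np.arctan2(Q[m,1]+26,Q[m,0]-504))%360
    h,e=np.histogram(a,np.arange(0,361,10)); print(n,m.sum(),[(int(x),int(k)) for k,x in zip(h,e) if k>3],np.median(a))
E
python3 lev.py
```

```text
closing 29.983387007830487 q7 0.17444233341070822 [-0.90079338  0.3493511   0.01305921]
wrist 2373 [(190, 1717), (200, 656)] 196.97243123305236
scene 41 [(190, 18), (200, 23)] 200.2624059931692
```

Emit:
{"api": "step_arm", "payload": {
  "motion": [
    [0,0,0,0,0,-0.08,0],
    [0,0,0,0,0,-0.08,0],
    [0,0,0,0,0,-0.08,0],
    [0,0,0,0,0,0,0]
  ]
}}

```text
t: 7.8
eef_pos: [503.6, -27.0, 183.1]
ee_rot: [1.889, 2.51, -0.002]
force: [-2.5, -3.4, 5.7]
grip_width: 18.9
gripper_force: 58.9
```

```bash
python3 lev.py; python3 t.py r2
```

```text
closing 16.078537670669732 q7 -0.032443799290326265 [-0.99132268  0.41772551  0.03424238]
wrist 2212 [(190, 1610), (200, 602)] 196.98576624556057
scene 38 [(190, 17), (200, 21)] 200.49168841958328
7.9 [ 0.46  0.4  -0.64  1.86  0.29  0.97 -0.03] [503.6 -27.  183. ] [ 1.886e+00  2.513e+00 -2.000e-03] [-1.8 -3.5  6. ] [-0.91  0.48  0.03] 19.023887103929745 58.877307772636414 17.0
top [207.0064553  207.7678163  209.03578422] 786
ring [158.76502454 159.74884596 160.57130234]
stud [210.08440923 219.16797904 220.22638515 220.85450041]
```

View pics/r2.png

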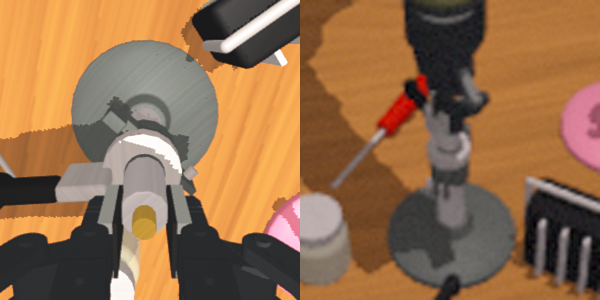

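Run:
```python
from h import *
s=status.get_state(); Rt=R.from_rotvec(s['ee_rot']).as_matrix()
c=cam('wrist'); P=pts(c); L=(P-np.array([504,-26,160]))@Rt; L[...,2]*=-1
for v in range(265,345,6):
    print(v,[tuple(int(round(x)) for x in L[v,u]) if np.isfinite(L[v,u,0]) else None for u in range(246,300,6)])
print(proj(c,np.array([504,-26,166])),proj(c,np.array([504,-26,184])))
```

```text
265 [(2, -39, -7), (2, -35, -6), (2, -32, -6), (3, -28, -5), (3, -25, -4), (4, -21, -1), (4, -18, -1), (4, -14, 0), (4, -11, -1)]
271 [(2, -37, 2), (2, -34, 4), (2, -30, 4), (3, -27, 5), (3, -24, 5), (4, -20, 7), (1, -18, -1), (1, -14, 0), (2, -11, 3)]
277 [(3, -35, 14), (2, -32, 13), (2, -29, 12), (2, -26, 12), (3, -23, 14), (3, -20, 13), (-2, -18, 0), (-2, -14, 1), (3, -10, 13)]
283 [(2, -34, 20), (2, -31, 20), (3, -27, 22), (3, -25, 21), None, (3, -19, 21), (-7, -18, -1), (-6, -15, 0), (4, -10, 23)]
289 [(1, -33, 24), (1, -30, 24), (1, -27, 24), (1, -24, 24), (1, -21, 24), (10, -16, 45), (10, -13, 45), (10, -11, 45), (6, -9, 35)]
295 [(-3, -33, 24), (-3, -31, 23), (-3, -27, 23), (-3, -25, 23), (-3, -22, 23), (10, -15, 51), (11, -13, 52), (10, -11, 51), (6, -9, 43)]
301 [(-6, -34, 23), (-94, -67, -160), (-94, -60, -160), (6, -21, 49), (6, -18, 48), (10, -15, 56), (10, -12, 56), (10, -10, 57), (6, -8, 49)]
307 [(-102, -74, -161), (-102, -67, -161), (6, -22, 54), (6, -20, 52), (6, -18, 53), (10, -14, 62), (10, -12, 62), (10, -10, 61), (3, -8, 48)]
313 [(-109, -74, -162), (-109, -68, 
[... 227 characters left out ...]
-9, 66), (-2, -8, 48)]
325 [(-124, -75, -162), (11, -21, 77), (13, -18, 79), (13, -16, 79), (12, -14, 77), (10, -13, 74), (9, -11, 73), (6, -9, 67), (-5, -9, 48)]
331 [(12, -22, 81), (12, -19, 82), (13, -18, 83), (13, -16, 83), (11, -14, 80), (11, -12, 80), (7, -11, 73), (4, -9, 68), None]
337 [(11, -21, 84), (11, -19, 83), (11, -17, 84), (11, -16, 84), (11, -14, 84), (12, -12, 85), (5, -11, 74), (2, -9, 69), (-114, -20, -121)]
343 [(11, -20, 87), (11, -19, 86), (11, -17, 87), (11, -15, 88), (11, -13, 87), (10, -12, 86), (4, -11, 75), (0, -9, 70), (-115, -19, -111)]
(np.float64(314.13398851665335), np.float64(276.757279863473)) (np.float64(314.08579988569323), np.float64(290.61474127157277))
```

Run:
```python
from h import *
c=dict(np.load('w1.npz')); P=np.load('P1.npy'); Rt=R.from_rotvec([-4.24881765e-01,-3.11237250e+00,0]).as_matrix()
L=(P-np.array([478.88,-58.57,347.83]))@Rt
for v in range(296,360,6): print(v,[tuple(int(round(x)) for x in L[v,u]) for u in range(160,215,8)])
L2=L[296:480]; m=(L2[...,2]<60)&np.isfinite(L2[...,2]); print('max tool z of hand',np.sort(L2[m][:,2])[-30:].round(1)[::6])
c=cam('scene'); Q=pts(c).reshape(-1,3); C=c['img'].reshape(-1,3).astype(int); s=status.get_state()
r=np.hypot(Q[:,0]-504,Q[:,1]+26); m=(r<35)&(C.max(1)<80)&(Q[:,2]>165)
Z=Q[m]; o=np.argsort(Z[:,2]); print(Z[o][:40:2].round())
```

```text
296 [(-165, -245, 348), (-164, -231, 346), (-164, -218, 347), (-165, -206, 348), (-165, -194, 348), (-165, -181, 348), (-165, -168, 347)]
302 [(-176, -246, 349), (-175, -233, 347), (-175, -220, 347), (-175, -207, 347), (11, -47, -35), (11, -43, -35), (8, -42, -30)]
308 [(-186, -247, 348), (-186, -234, 348), (-186, -221, 347), (10, -49, -38), (10, -45, -39), (10, -42, -39), (5, -43, -29)]
314 [(-197, -249, 348), (-197, -235, 348), (7, -52, -37), (10, -47, -43), (10, -44, -44), (8, -42, -39), (3, -43, -30)]
320 [(-208, -250, 348), (7, -53, -42), (10, -48, -48), (10, -45, -48), (10, -42, -48), (7, -42, -41), (1, -42, -31)]
326 [(7, -54, -46), (10, -49, -52), (10, -46, -52), (11, -43, -53), (7, -43, -47), (4, -42, -41), (-2, -42, -32)]
332 [(6, -53, -49), (10, -47, -56), (10, -45, -56), (9, -43, -55), (5, -43, -48), (2, -42, -41), (-4, -42, -32)]
338 [(10, -48, -59), (10, -46, -60), (10, -43, -60), (8, -42, -56), (4, -42, -50), (-1, -42, -41), (-6, -42, -33)]
344 [(10, -47, -63), (10, -44, -63), (10, -42, -62), (6, -42, -57), (2, -42, -50), (-2, -42, -44), (-9, -43, -33)]
350 [(8, -47, -63), (9, -44, -64), (8, -42, -63), (4, -43, -56), (0, -42, -50), (-5, -42, -44), (-10, -42, -35)]Traceback (most recent call last):
  File "<stdin>", line 4, in <module>
  File "<stdin>", line 4, in <genexpr>
ValueError: cannot convert float NaN to integer
```

The wrist depth shows the fingertips at about ring + 42 mm. That is some 35 mm higher than the stated tip offset implies, so they pass over the blade. I'll turn back, release, and regrip lower with the tip height measured from the camera.

Emit:
{"api": "step_arm", "payload": {
  "motion": [
    [0,0,0,0,0,0.12,0],
    [0,0,0,0,0,0.12,0],
    [0,0,0,0,0,0.12,0],
    [0,0,0,0,0,0.12,0],
    [0,0,0,0,0,0.12,0],
    [0,0,0,0,0,0.12,0],
    [0,0,0,0,0,0.12,0],
    [0,0,0,0,0,0.12,0]
  ]
}}

```text
t: 8.85
eef_pos: [504.1, -26.5, 183.1]
ee_rot: [0.504, 3.101, -0.001]
force: [0.0, -3.3, 5.1]
grip_width: 19.3
gripper_force: 58.7
```

Emit:
{"api": "step_arm", "payload": {
  "motion": [
    [0,0,1,0,0,0,0],
    [0,0,1,0,0,0,0],
    [0,0,1,0,0,0,0],
    [0.05,0.05,0,0,0,0,1],
    [0,0,0,0,0,0,1],
    [0,0,0,0,0,0,1],
    [0,0,0,0,0,0,1],
    [0,0,0,0,0,0,1],
    [0,0,0,0,0,0,1]
  ]
}}

```text
t: 9.75
eef_pos: [504.4, -25.6, 212.8]
ee_rot: [-0.511, -3.099, -0.0]
force: [0.3, -0.1, -0.1]
grip_width: 85.5
gripper_force: 0.0
```

```bash
cat > tip.py <<'E'
from h import *
s=status.get_state(); Rt=R.from_rotvec(s['ee_rot']).as_matrix(); print(s['t'],np.round(s['q'],2),np.round(s['eef_pos'],1),np.round(s['force'],1),np.round(s['moment'],2),s['grip_width'],s['gripper_force'])
c=cam('wrist'); P=pts(c); L=(P-s['eef_pos'])@Rt
m=(L[...,0]>8.5)&(L[...,0]<12)&(abs(L[...,1])<60)&(abs(L[...,1])>9)&(abs(L[...,2])<70)&(c['img'].max(2)<120)
m[:, :]&=(np.arange(480)[:,None]>240); z=L[m]; 
for sg in (-1,1):
    k=z[:,1]*sg>0; print('finger',sg,k.sum(), 'tip tool z',np.sort(z[k,2])[-25::6].round(1),'|y| range',np.percentile(abs(z[k,1]),[2,98]).round(1))
Q=P.reshape(-1,3); C=c['img'].reshape(-1,3).astype(int); d=np.hypot(Q[:,0]-504,Q[:,1]+26)
b=(d<8)&(C[:,2]-C[:,0]>50)&(Q[:,2]>190); print('stud top',np.percentile(Q[b,2],[90,97]))
cv2.imwrite('pics/t%d.png'%(s['t']*100),c['img'][100:480,120:520])
E
python3 tip.py; python3 lev.py
```

```text
9.75 [ 0.64  0.44 -0.93  1.81  0.39  1.09  0.81] [504.4 -25.6 212.8] [ 0.3 -0.1 -0.1] [ 0.06 -0.01 -0.04] 85.51215363651042 0.0
finger -1 639 tip tool z [-32.7 -31.7 -31.2 -30.5 -28.5] |y| range [41.9 54.4]
finger 1 630 tip tool z [-32.8 -32.1 -31.5 -30.8 -29. ] |y| range [42.8 55. ]
stud top [252.69855519 253.12824997]
closing 71.28184366187692 q7 0.8136330803465712 [-0.01015196  0.00307669  0.06191899]
wrist 1837 [(190, 1199), (200, 638)] 198.18905490941782
scene 33 [(190, 13), (200, 20)] 200.43907979707046
```

Emit:
{"api": "step_arm", "payload": {
  "motion": [
    [0,0,-1.5,0,0,0,1],
    [0,0,-1.3,0,0,0,1],
    [0,0,-0.5,0,0,0,1],
    [0,0,0,0,0,0,0],
    [0,0,0,0,0,0,0],
    [0,0,0,0,0,0,0],
    [0,0,0,0,0,0,0],
    [0,0,0,0,0,0,0],
    [0,0,0,0,0,0,0],
    [0,0,0,0,0,0,0]
  ]
}}

```text
t: 10.9
eef_pos: [504.4, -26.6, 180.3]
ee_rot: [0.512, 3.099, -0.002]
force: [-2.4, -5.0, 5.2]
grip_width: 20.3
gripper_force: 58.5
```

```bash
python3 tip.py; ls pics
```

```text
10.9 [ 0.62  0.47 -0.91  1.86  0.43  1.02  0.77] [504.4 -26.6 180.3] [-2.4 -5.   5.2] [-0.83  0.42  0.02] 20.334431568067572 58.53041589260101
finger -1 2030 tip tool z [-22.1 -21.6 -20.4 -19.  -15.1] |y| range [10.  43.2]
finger 1 2024 tip tool z [-21.9 -21.3 -19.6 -18.2 -14.7] |y| range [10.9 44. ]
stud top [252.28417658 252.59903376]
c1.png
g1.png
p1.png
r1.png
r2.png
scene0.png
t1090.png
t975.png
top0.png
w1.png
w2.png
```

Emit:
{"api": "step_arm", "payload": {
  "motion": [
    [0,0,-0.8,0,0,0,0],
    [0,0,-0.8,0,0,0,0],
    [0,0,-0.7,0,0,0,0],
    [0,0,-0.5,0,0,0,0],
    [0,0,-0.3,0,0,0,0],
    [0,0,-0.1,0,0,0,0],
    [0,0,0,0,0,0,0]
  ]
}}

```text
t: 11.65
eef_pos: [504.4, -26.6, 148.3]
ee_rot: [0.512, 3.099, -0.002]
force: [-2.9, -4.7, 5.6]
grip_width: 20.5
gripper_force: 58.6
```

```bash
python3 t.py p2; python3 tip.py
```

```text
11.65 [ 0.59  0.51 -0.88  1.91  0.48  0.95  0.73] [504.4 -26.6 148.3] [ 5.120e-01  3.099e+00 -2.000e-03] [-2.9 -4.7  5.6] [-0.84  0.42  0.  ] 20.45210559864932 58.637006878852844 17.0
top [207.33069983 208.07006459 209.74793507] 1321
ring [159.0522277  159.7984048  160.59945534]
stud [209.85508841 219.19172903 220.37231606 220.89540364]
11.75 [ 0.59  0.51 -0.88  1.91  0.48  0.95  0.73] [504.4 -26.6 148.3] [-3.2 -4.3  6.2] [-0.85  0.46 -0.09] 20.630361335767663 58.6368727684021
finger -1 2016 tip tool z [-26.8 -25.2 -23.9 -22.1 -20.3] |y| range [10.  43.3]
finger 1 2019 tip tool z [-21.5 -20.3 -19.2 -15.7  31. ] |y| range [10.8 43.9]
stud top [220.35182648 220.67713058]
```

View pics/p2.png

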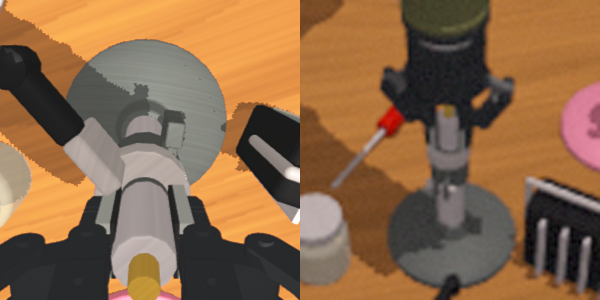

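The pads now hold the tube just above the ring, with the blade clockwise of the left finger and beside it at about (105,165). The tube top is at about 208, so it is at the mark. Turning clockwise again.

Emit:
{"api": "step_arm", "payload": {
  "motion": [
    [0,0,0,0,0,-0.06,0],
    [0,0,0,0,0,-0.08,0],
    [0,0,0,0,0,-0.08,0],
    [0,0,0,0,0,-0.08,0],
    [0,0,0,0,0,-0.08,0],
    [0,0,0,0,0,-0.08,0],
    [0,0,0,0,0,0,0]
  ]
}}

```text
t: 12.5
eef_pos: [504.2, -27.1, 148.3]
ee_rot: [1.209, 2.899, -0.004]
force: [-2.9, -5.1, 7.3]
grip_width: 21.3
gripper_force: 59.5
```

```bash
python3 t.py r3; python3 lev.py
```

```text
12.5 [ 0.51  0.47 -0.74  1.91  0.4   0.92  0.35] [504.2 -27.1 148.3] [ 1.209  2.899 -0.004] [-2.9 -5.1  7.3] [-1.12  0.55  0.11] 21.294701705168738 59.48037477966864 17.0
top [207.30618938 208.03036648 209.619829  ] 1329
ring [159.03157336 159.83632    160.67266933]
stud [209.69633259 219.14209748 220.39513869 220.8658948 ]
closing 44.85958021616538 q7 0.35662095055559817 [-1.10337322  0.56867556  0.1223884 ]
wrist 4298 [(170, 3010), (180, 1288)] 177.50195387277373
scene 0 [] nan
  return _methods._mean(a, axis=axis, dtype=dtype,
  ret = ret.dtype.type(ret / rcount)
```

Emit:
{"api": "step_arm", "payload": {
  "motion": [
    [0,0,0,0,0,-0.06,0],
    [0,0,0,0,0,-0.08,0],
    [0,0,0,0,0,-0.08,0],
    [0,0,0,0,0,-0.08,0],
    [0,0,0,0,0,-0.06,0],
    [0,0,0,0,0,0,0]
  ]
}}

```text
t: 13.3
eef_pos: [503.8, -27.4, 148.3]
ee_rot: [1.708, 2.636, -0.004]
force: [-4.3, -7.4, 7.9]
grip_width: 20.5
gripper_force: 59.9
```

```bash
python3 t.py r4; python3 lev.py 2>/dev/null
```

```text
13.3 [ 0.45  0.45 -0.64  1.91  0.34  0.9   0.06] [503.8 -27.4 148.3] [ 1.708  2.636 -0.004] [-4.3 -7.4  7.9] [-1.25  0.84  0.11] 20.493005241542715 59.92311027366668 17.0
top [207.34613356 208.06241722 209.69585991] 1347
ring [158.97600048 159.76967216 160.61679882]
stud [209.78758466 219.14904259 220.38070532 220.98044485]
closing 24.227658256073187 q7 0.058917116255008894 [-1.26846714  0.76736711  0.08547965]
wrist 4278 [(150, 3175), (160, 1103)] 156.93506922429856
scene 0 [] nan
```

Emit:
{"api": "step_arm", "payload": {
  "motion": [
    [0,0,0,0,0,-0.06,0],
    [0,0,0,0,0,-0.06,0],
    [0,0,0,0,0,-0.06,0],
    [0,0,0,0,0,0,0]
  ]
}}

```text
t: 13.9
eef_pos: [503.5, -27.9, 148.3]
ee_rot: [1.936, 2.473, -0.006]
force: [-4.3, -8.1, 9.4]
grip_width: 20.9
gripper_force: 68.0
```

```bash
python3 t.py r5; python3 lev.py 2>/dev/null
```

```text
13.9 [ 0.42  0.44 -0.59  1.91  0.32  0.89 -0.09] [503.5 -27.9 148.3] [ 1.936  2.473 -0.006] [-4.3 -8.1  9.4] [-1.68  0.98  0.77] 20.932651511810096 67.98823244869709 17.0
top [207.2622092  208.02148414 209.57688873] 1329
ring [158.93486675 159.80392184 160.57841122]
stud [209.89619047 219.09449075 220.38638445 220.9229885 ]
closing 13.988861856989887 q7 -0.09017167527225421 [-1.68528064  0.97037583  0.74592888]
wrist 4262 [(140, 1748), (150, 2514)] 151.0339016977219
scene 0 [] nan
```

Emit:
{"api": "step_arm", "payload": {
  "motion": [
    [0,0,0,0,0,-0.03,0],
    [0,0,0,0,0,0,0],
    [0,0,0,0,0,0,0],
    [0,0,0,0,0,0,0]
  ]
}}

```text
t: 14.5
eef_pos: [503.4, -28.1, 148.3]
ee_rot: [1.97, 2.446, -0.007]
force: [-5.4, -9.3, 10.0]
grip_width: 20.6
gripper_force: 72.1
```

```bash
python3 t.py r6; python3 lev.py 2>/dev/null
```

```text
14.5 [ 0.41  0.44 -0.59  1.91  0.31  0.89 -0.11] [503.4 -28.1 148.3] [ 1.97   2.446 -0.007] [-5.4 -9.3 10. ] [-1.93  0.96  0.96] 20.553264624355542 72.07899679429829 17.0
top [207.30994384 207.99626475 209.6089038 ] 1338
ring [158.95557634 159.78283229 160.57540499]
stud [209.80689879 219.01806992 220.27487915 220.78974683]
closing 12.306497974369718 q7 -0.11473652959354375 [-1.88421186  1.02029435  0.90611596]
wrist 4253 [(140, 1762), (150, 2491)] 150.96331297329704
scene 0 [] nan
```

View pics/r6.png

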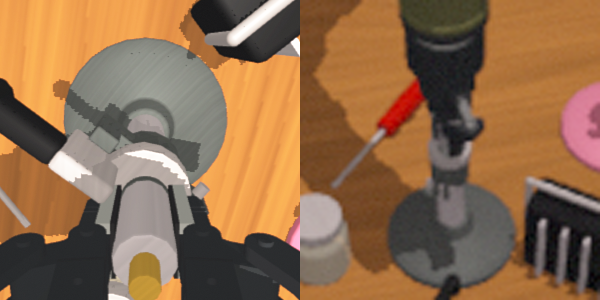

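The lever did not move when I pushed further (151.0° both times) while the moment rose to 0.96 N m. Its blade rests on the lug at about (100,140), and the tube is still at the mark.

```bash
python3 -c "
from station import workorder
print(workorder.sign_off())"
```

```text
the job is handed in; nothing more can be done
None
```

The job is handed in: by camera and force readings the tube is gripped with its mark level with the cam ring, and the lever is closed against its stop. The first grip was too high to catch the lever, so I let go and regripped lower before swinging it shut; sign-off returned no verdict.

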